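# Blow the dust off sanded toy-car bodies

### The job

Blow the sanding dust off all the wooden car bodies on the bench: lay them flat and right way up in the blow-off box, one to a bay, push the cover down until it latches, push the palm valve fully down and hold it there for about three seconds, then let it up, open the cover again and stand every body right way up in the plywood tray. The cover has a push latch (it may be latched or standing open when you come): one press on its front edge lets it spring open, pressing it right down when it is open latches it again. Never run the air with the cover open, leave the box empty with its cover latched shut, and do not disturb the glue bottle, spring clamp or sanding block.

Things in the scene. Friction and masses are not known exactly. Their poses are not given: they have to be found in the camera images.
- blow_box: grey sheet-steel blow-off box fixed to the bench; origin mid underside, x to its back (hinge side, away from the robot), y to its left. Tub 143 (x) x 246 (y), rim 76 high, walls 4; inside 135 x 238, floor 30 above the bench. Steel blocks 8 high in the corners of three bays leave each 60 wide at its ends, 135 long. Latch housing 21 x 44, 78 high, outside the front wall's middle; palm valve outside the right (-y) wall.
- bay_a (a point): middle of the floor of the right-hand bay (box y = -73); axes as the box. A body lying in a bay has its centre 17 above the floor.
- bay_b (a point): middle of the floor of the middle bay (box y = 0); axes as the box
- bay_c (a point): middle of the floor of the left-hand bay (box y = +73); axes as the box
- cover (a joint): cover angle, rad: 0 = shut and latched, 1.95 = standing open, leaning back. Unless latched, a damped spring lifts it to 1.95 in about 2 s. To release: press the front edge down with 3 to 6 N to the firm stop (-0.037 rad, 6 mm at the edge), let go; it springs open. To latch: push it down (2 to 4 N at the edge) to the same stop, let go; it returns to 0 and stays. A press short of the stop may not change its state.
- cover_hinge (a point): middle of the hinge axis, 88 above the bench at box x = +78; turns with the cover. Cover: clear panel in an aluminium frame, 173 from hinge to front edge, 252 wide, 6 thick, hinge axis (y) in mid-thickness. Shut, its axes are the box's: outer face z = +3, front edge x = -173. A steel striker tab 30 wide hangs 26 below it at x = -161.
- cover_pad (a point): middle of the black rubber strip on the cover's outer face at its front edge, where one presses; 159 from the hinge axis, axes as cover_hinge (z out of the outer face)
- air_valve (a joint): palm valve travel in m: 0 = up (air off), 0.012 = fully down; sprung back up, 3 N at the top of the stroke and 6 N at the bottom, then a firm stop
- valve_top (a point): middle of the top of the palm valve's black mushroom head, 46 across; pressed straight down; 97 above the bench when up
- tray: shallow plywood tray fixed on the bench, 270 (x) x 160 (y), base 6 thick, rim 8 wide and 18 above the bench; origin at the middle of its underside
- tray_floor (a point): middle of the tray's inner floor, 254 (x) x 144 (y) inside the rim; axes as the tray. A body standing there has its centre 17 above this point. There is room for three bodies laid across (along tray y), side by side.
- car_a_mid (a point): pale-wood toy-car body, 112 long x 40 wide x 34 high (mm), about 80 g: 18 high slab, on it a 52 x 40 cabin block whose middle lies 6 behind the body's middle, with sloping screen and boot blocks. Point: its centre, 17 above its flat underside; x along its length to the nose, z up. All are alike; two or three are present.
- car_b_mid (a point): pale-wood toy-car body, 112 long x 40 wide x 34 high (mm), about 80 g: 18 high slab, on it a 52 x 40 cabin block whose middle lies 6 behind the body's middle, with sloping screen and boot blocks. Point: its centre, 17 above its flat underside; x along its length to the nose, z up. All are alike; two or three are present.
- car_c_mid (a point): pale-wood toy-car body, 112 long x 40 wide x 34 high (mm), about 80 g: 18 high slab, on it a 52 x 40 cabin block whose middle lies 6 behind the body's middle, with sloping screen and boot blocks. Point: its centre, 17 above its flat underside; x along its length to the nose, z up. All are alike; two or three are present.
- car_a: the same car body, origin at the middle of its underside; axes as its centre point
- car_b: the same car body, origin at the middle of its underside; axes as its centre point
- car_c: the same car body, origin at the middle of its underside; axes as its centre point
- glue_bottle: yellow glue bottle standing on the bench, 56 across, 150 high; leave alone
- spring_clamp: spring clamp lying on the bench, orange handles, about 160 long, 18 high; leave alone
- sanding_block: cork sanding block, 100 x 60 x 34, on the bench; leave alone
Not all that is in view belongs to the job. What is shaped like the car_c but purple is not meant. Leave any green look-alike of the car_a alone.

How it is judged:
By the outcome, as a careful person would: the job done as asked, in the order asked, and still so for the second after the job is handed in, with the robot touching nothing.
Of car_a, car_b, car_c only 2 to 3 are there at a start; the rules pass over those that are not, and their reading is None.
At some moment in a run one of car_a, car_b, car_c may be knocked a few centimetres aside while the robot is not near it.
It also fails if it takes over 210 s, if anything falls off the work surface, if the arm or the gripper's body presses on something with over 40 N, if the wrist force passes 120 N, or if a joint passes its speed limit or range.

### The arm

A 6-joint arm with a two-finger parallel gripper is mounted at the origin on the work surface. World frame = base frame: x ahead of the robot, y to its left, z up, the work surface at z = 0. Lengths are in m, angles in degrees, forces in N, time in s.
With the tool pointing down it reaches from about 0.375 to 0.9 m from the base axis. Payload 3.1 kg.
Tool frame: the origin (TCP) lies on the centre line of the jaws, within the pads' length; the fingertips stand 25 mm ahead of it and the grasp point (between the pads) lies 6 mm ahead of it; y points along the fingers, x is the direction in which the jaws open and shut, and the axes are right-handed (so a half turn about y gives the same grasp; the last joint's range is limited). The gripper opens to 87 mm and grips with 3 to 60 N. Pads are 19 mm wide; open, the fingers measure 117 mm over their backs; the gripper's body (75 mm by 190 mm) begins 51 mm behind the grasp point.
Start: joints at [-80.014, 30.224, 82.088, -0, 67.689, -10.227], TCP at [0.216, -0.586, 0.248] pointing down, gripper open.
Joint ranges: [-176.69, 176.69], [-43.24, 126.21], [12.49, 139.97], [-82, 262], [0, 151.66], [-163.58, 163.58]. Speed limits (degrees/s): [159.86, 159.86, 180, 180, 180, 180].

### API

Orientations are given as a 3x3 rotation matrix whose columns are the frame's x, y, z axes.
In Python, from rig import * gives the robot as it stands.
- The arm moves only by the tool play_rows, never from a script. Its argument "commands" is a list of rows, each a list of 2 entries, a list of its own where there are three numbers: the shift along the world's x, y, z in m, then the turn, a rotation vector about the world's x, y, z in rad. A call has 1 to 10 rows; each row is the pose to reach, as a shift and turn from the pose commanded when the call began; what a row does not reach only later rows make up. A row lasts 1/8 s, in which the tool goes at most 62.5 mm and 10.7 degrees, less where a joint would pass 70% of its speed; a pose out of reach is approached as far as the arm can. A call with a gripper value outside its range is refused whole. "gripper" is the finger opening in m, from 0 to 0.087, set as the call begins (left out, the last holds). The fingers move at their own pace and stop on an object; the grip force is fixed at half the most. Time passes only in rows, so rows that repeat a pose let the fingers close. It gives the time, the measured TCP pose, the force and the opening at its end, in the units of the state.
- read_state(): the state, without advancing time (a new reading comes with each control period).
- capture(name): name is "scene" or "side" or "wrist"; returns a dict with "frame" (480x640x3 uint8, red, green, blue), "depth" (480x640 float32, m along the optical axis (not along the pixel's ray), 0 where there is no reading), "mtx" (3x3 intrinsics, pixels), "cam_to_world" (4x4, takes a point from camera to world coordinates); the wrist camera has in their place "hand_eye" (4x4, takes a point from camera to tool coordinates, whose origin is the TCP and whose axes are the tool frame's). Camera axes: x right, y down, z forward; pixel columns grow to the right and rows downward; lengths in m; the calibration is good to about 2 mm. The wrist camera is an equidistant fisheye: a pixel r from the principal point sees the ray r / f radians off the axis. A picture is of the moment at which its call begins: read the wrist's pose just before it.
- hand_in(): hands the job in, once; it reports no verdict.
The state is a dict: "time_s": time; "joint_positions": joint angles; "qvel": joint speeds; "tau": joint torques, N m; "position": TCP position; "tcp_rot": TCP orientation; "force": force on the tool from outside, world axes, zero at the start; "moment": the same for the moment, N m; "opening": opening from 0.0 (shut) to 1.0 (fully open).
Only numpy, scipy, OpenCV 4.12 (cv2) and the standard library are available. Lean on these libraries where they do the work, as an engineer would, in place of code of your own. Each camera call takes 0.05 s, during which the arm holds its last target. There are 200 camera calls.

## Working session

There is one attempt and no reset: what is moved stays moved. The work goes in short steps, Python scripts to look and compute and a tool call to move; the robot and the scene stay as the last step left them, time stands still between calls to the robot, and variables do not carry over. Pictures are saved under pics/ and viewed, about 12 in all and at most 16, crops included, and the job is handed in when it is done.

Besides the shell and the picture viewer there is one more tool, called as name(argument=value, ...), one argument or row to a line, values as JSON. play_rows: Moves the arm, as the interface text tells. Its arguments: {"type":"object","properties":{"commands":{"type":"array"},"gripper":{"type":"number"}},"required":["commands"]}

```bash
mkdir -p pics; ls; cat > h.py <<'E'
from rig import *
import numpy as np, cv2
def snap(n,f):
    c=capture(n); cv2.imwrite('pics/'+f+'.png',c['frame'][:,:,::-1]); np.savez('pics/'+f+'.npz',**{k:v for k,v in c.items()}); return c
def world(c):
    K=c['mtx'];d=c['depth'];v,u=np.indices(d.shape)
    p=np.stack([(u-K[0,2])/K[0,0]*d,(v-K[1,2])/K[1,1]*d,d],-1)
    T=c['cam_to_world'];return p@T[:3,:3].T+T[:3,3]
E
python3 - <<'E'
from h import *
print(read_state())
for n in('scene','side'):
    c=snap(n,n+'0');print(c['mtx'],c['cam_to_world'])
E
```

```text
pics
{'time_s': 0.0, 'joint_positions': array([-8.00140431e+01,  3.02792049e+01,  8.21571100e+01,  3.25699589e-05,
        6.76872680e+01, -1.02270572e+01]), 'qvel': array([-0.02966092,  0.0086    , -0.06267703, -0.06079352, -0.00955808,
       -0.04840516]), 'tau': array([-6.63067094e-04, -4.40045571e+01, -1.76588702e+01,  6.31577242e-02,
        5.80914749e-02, -1.49076363e-04]), 'position': array([ 0.21585551, -0.58582025,  0.24656498]), 'tcp_rot': array([[ 3.45510759e-01, -3.73508066e-04,  9.38414714e-01],
       [-9.38412388e-01,  2.12434241e-03,  3.45510748e-01],
       [-2.12256523e-03, -9.99997674e-01,  3.83478562e-04]]), 'force': array([ 0.34743805, -0.20053124,  0.62380825]), 'moment': array([0.01352378, 0.02916482, 0.00858978]), 'opening': 0.9998729246719646}
[[622.13942712   0.         319.40437919]
 [  0.         622.13942712 248.18380082]
 [  0.           0.           1.        ]] [[ 0.55364732  0.55748901 -0.61861187  1.55618469]
 [ 0.83259585 -0.35622205  0.42413442 -0.63712231]
 [ 0.01608709 -0.74987456 -0.66138442  1.19595293]
 [ 0.          0.          0.          1.        ]]
[[590.07261267   0.         323.29087444]
 [  0.         590.07261267 235.14696161]
 [  0.           0.           1.        ]] [[-0.99825015 -0.03510714  0.04758281  0.43527184]
 [-0.05895725  0.65279032 -0.75524091  1.03109086]
 [-0.00454725 -0.75672471 -0.65371786  0.96154526]
 [ 0.          0.          0.          1.        ]]
```

View pics/scene0.png

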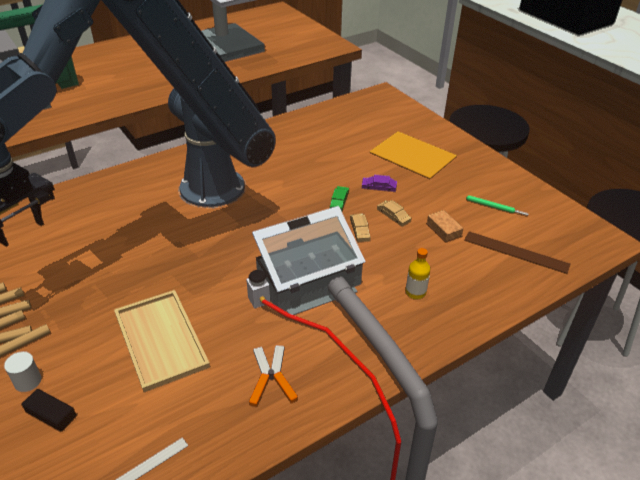

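View pics/side0.png

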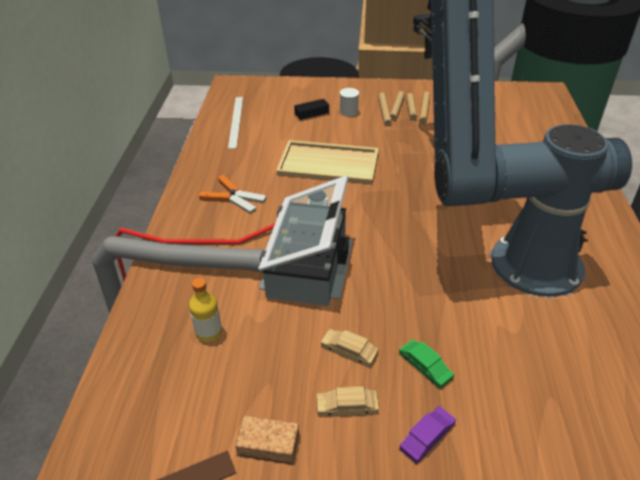

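```bash
python3 - <<'E'
from h import *
ims=[]
for n,(x0,y0,x1,y1) in(('scene',(230,180,450,320)),('side',(250,170,470,440))):
    c=np.load(f'pics/{n}0.npz');P=world(c)
    s=800/(x1-x0) if n=='scene' else 600/(y1-y0)
    ims.append(cv2.resize(c['frame'][y0:y1,x0:x1,::-1],None,fx=s,fy=s,interpolation=cv2.INTER_CUBIC))
    pts={'scene':[(360,227),(395,211),(255,238),(340,210),(363,260),(270,285),(300,223),(300,260),(258,277),(160,338),(340,195),(380,184)],'side':[(350,345),(348,400),(343,182),(325,240),(265,265),(285,212),(300,240),(335,215),(328,160),(345,250)]}[n]
    for p in pts: print(n,p,P[p[1],p[0]].round(3))
h=min(i.shape[0] for i in ims)
cv2.imwrite('pics/c0.png',ims[0]);cv2.imwrite('pics/c1.png',ims[1])
E
```

```text
scene (360, 227) [0.449 0.266 0.027]
scene (395, 211) [0.451 0.396 0.034]
scene (255, 238) [ 0.464 -0.089  0.159]
scene (340, 210) [0.486 0.162 0.159]
scene (363, 260) [0.623 0.143 0.09 ]
scene (270, 285) [ 0.546 -0.096  0.061]
scene (300, 223) [0.474 0.041 0.158]
scene (300, 260) [ 0.556 -0.011  0.114]
scene (258, 277) [ 0.533 -0.123  0.094]
scene (160, 338) [ 0.51  -0.392  0.005]
scene (340, 195) [0.291 0.305 0.03 ]
scene (380, 184) [0.306 0.452 0.026]
side (350, 345) [0.43  0.287 0.032]
side (348, 400) [0.431 0.416 0.037]
side (343, 182) [ 0.459 -0.07   0.172]
side (325, 240) [0.489 0.131 0.169]
side (265, 265) [0.615 0.139 0.1  ]
side (285, 212) [ 0.593 -0.044  0.098]
side (300, 240) [0.544 0.094 0.135]
side (335, 215) [0.472 0.056 0.175]
side (328, 160) [ 0.511 -0.41   0.004]
side (345, 250) [0.448 0.062 0.081]
```

View pics/c0.png

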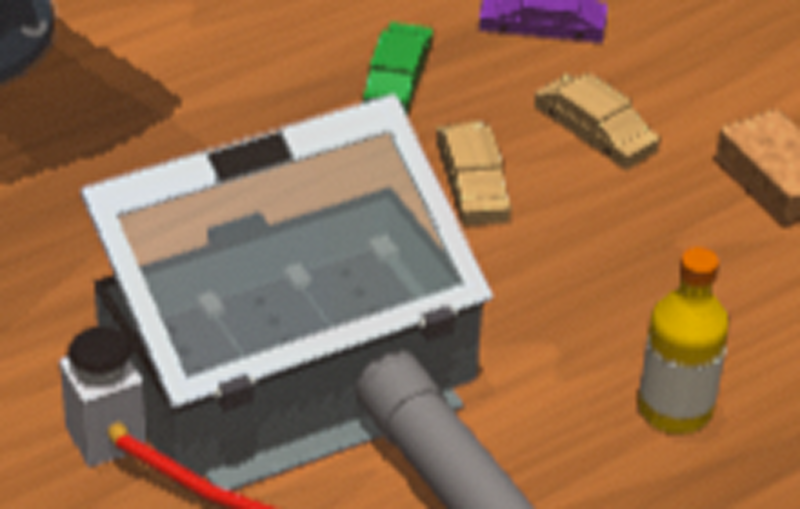

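View pics/c1.png

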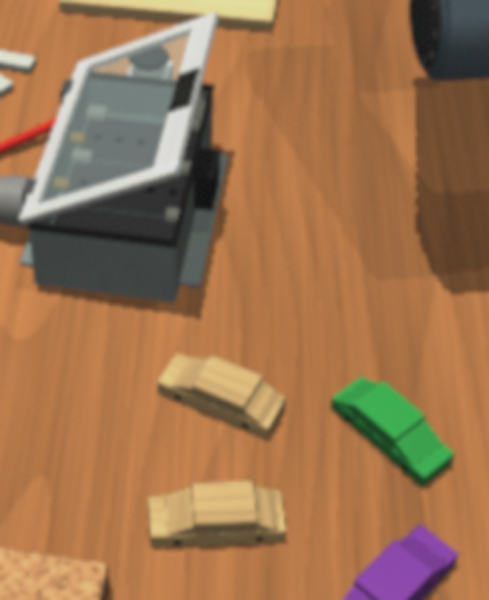

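```bash
cat >> h.py <<'E'
def cars(c,box=((.35,.6),(.2,.5))):
    P=world(c); h=cv2.cvtColor(c['frame'],cv2.COLOR_RGB2HSV)
    (a,b),(d,e)=box
    m=(P[...,0]>a)&(P[...,0]<b)&(P[...,1]>d)&(P[...,1]<e)&(P[...,2]>.012)&(P[...,2]<.1)&(c['depth']>0)
    n,l,st,ce=cv2.connectedComponentsWithStats(m.astype('uint8'))
    out=[]
    for i in range(1,n):
        if st[i,4]<60: continue
        q=P[l==i]; col=h[l==i].mean(0)
        r=cv2.minAreaRect((q[:,:2]*1000).astype('float32'))
        out.append(r);print('px',ce[i].round(),'n',st[i,4],'hsv',col.round(),'c',np.round(r[0]),'sz',np.round(r[1]),'ang',round(r[2],1),'zmax',np.percentile(q[:,2],[50,95]).round(3))
    return out
E
python3 - <<'E'
from h import *
for n in('scene','side'):
    c=np.load(f'pics/{n}0.npz');print(n);cars(c,((.25,.85),(.18,.6)))
    P=world(c)
    m=(abs(P[...,0]-.51)<.25)&(abs(P[...,1]+.39)<.14)&(P[...,2]>.012)&(P[...,2]<.03)
    l=cv2.connectedComponentsWithStats(m.astype('uint8'));i=1+np.argmax(l[2][1:,4]);q=P[l[1]==i]
    print('tray rim',cv2.minAreaRect((q[:,:2]*1000).astype('float32')),np.median(q[:,2]))
E
```

```text
scene
px [380. 182.] n 363 hsv [144. 150. 126.] c [290. 461.] sz [111.  57.] ang 49.5 zmax [0.025 0.037]
px [339. 198.] n 268 hsv [ 61. 160. 148.] c [285. 306.] sz [ 42. 114.] ang 43.1 zmax [0.028 0.038]
px [395. 211.] n 381 hsv [ 17. 132. 173.] c [435. 407.] sz [121.  52.] ang 6.9 zmax [0.026 0.038]
px [445. 224.] n 605 hsv [ 14. 151. 171.] c [572. 490.] sz [ 68. 106.] ang 84.8 zmax [0.032 0.038]
px [360. 226.] n 357 hsv [ 18. 128. 187.] c [436. 275.] sz [ 43. 121.] ang 66.2 zmax [0.027 0.038]
px [417. 282.] n 566 hsv [ 21. 135. 128.] c [736. 237.] sz [57. 42.] ang 35.8 zmax [0.061 0.098]
tray rim ((510.27362060546875, -391.5579833984375), (160.65475463867188, 279.89801025390625), 83.59308624267578) 0.017001689224955374
side
px [206. 321.] n 897 hsv [ 25. 100. 122.] c [722. 255.] sz [57. 43.] ang 21.6 zmax [0.062 0.098]
px [351. 345.] n 1122 hsv [ 19. 111. 181.] c [432. 277.] sz [ 44. 114.] ang 65.5 zmax [0.026 0.036]
px [425. 360.] n 1058 hsv [ 64. 159. 145.] c [281. 307.] sz [ 43. 113.] ang 43.4 zmax [0.028 0.037]
px [347. 401.] n 1396 hsv [ 19. 111. 184.] c [432. 407.] sz [112.  44.] ang 6.1 zmax [0.027 0.036]
px [426. 434.] n 1389 hsv [141. 144. 150.] c [288. 461.] sz [113.  43.] ang 46.1 zmax [0.028 0.036]
px [267. 438.] n 2191 hsv [ 15. 126. 188.] c [569. 491.] sz [ 63. 101.] ang 83.6 zmax [0.034 0.037]
tray rim ((509.591796875, -392.6918640136719), (173.20645141601562, 271.2402648925781), 83.73245239257812) 0.017419792563305614
```

play_rows(
  commands=[
    [[0,0,0.05],[0,0,0]],
    [[0.03,0,0.1],[0,0,0]],
    [[0.07,0.02,0.13],[0,0,0]],
    [[0.12,0.04,0.14],[0,0,0]],
    [[0.17,0.06,0.14],[0,0,0]],
    [[0.21,0.1,0.14],[0,0,0]],
    [[0.24,0.15,0.14],[0,0,0]],
    [[0.24,0.15,0.14],[0,0,0]],
    [[0.24,0.15,0.14],[0,0,0]],
    [[0.24,0.15,0.14],[0,0,0]],
  ],
)

```text
time_s: 1.35
position: [0.4551, -0.4377, 0.3872]
tcp_rot: [[0.344, -0.0, 0.939], [-0.939, -0.0, 0.344], [-0.0, -1.0, -0.0]]
force: [-1.0, 0.1, 0.6]
opening: 0.997
```

play_rows(
  commands=[
    [[0,0.05,0],[0,0,0.18]],
    [[0,0.1,0],[0,0,0.36]],
    [[0,0.15,0],[0,0,0.54]],
    [[0,0.2,0],[0,0,0.72]],
    [[0,0.25,0],[0,0,0.9]],
    [[0,0.3,0],[0,0,1.08]],
    [[0,0.35,0],[0,0,1.26]],
    [[0,0.4,0],[0,0,1.44]],
    [[0,0.45,0],[0,0,1.62]],
    [[0,0.5,0],[0,0,1.8]],
  ],
)

```text
time_s: 2.6
position: [0.4564, 0.0637, 0.3877]
tcp_rot: [[0.834, 0.001, -0.552], [0.552, -0.0, 0.834], [0.001, -1.0, -0.001]]
force: [0.6, 0.2, 0.6]
opening: 1.001
```

play_rows(
  commands=[
    [[0,0.05,0],[0,0,0.18]],
    [[0,0.1,0],[0,0,0.36]],
    [[0,0.15,-0.02],[0,0,0.5]],
    [[-0.01,0.19,-0.04],[0,0,0.561]],
    [[-0.02,0.22,-0.06],[0,0,0.561]],
    [[-0.02,0.22,-0.06],[0,0,0.561]],
    [[-0.02,0.22,-0.06],[0,0,0.561]],
  ],
)

```text
time_s: 3.48
position: [0.4371, 0.2825, 0.3279]
tcp_rot: [[0.416, 0.001, -0.909], [0.909, -0.0, 0.416], [0.0, -1.0, -0.001]]
force: [0.1, 0.9, -0.2]
opening: 0.997
```

```bash
python3 - <<'E'
from h import *
s=read_state();print(s['position'],s['tcp_rot'],s['time_s'],s['joint_positions'])
for n in('scene','side','wrist'):
    c=snap(n,n+'1')
    if n!='wrist': print(n);cars(c,((.25,.5),(.18,.6)))
    else: print(c['hand_eye'],c['mtx'])
np.savez('pics/pose1.npz',p=s['position'],R=s['tcp_rot'])
a=cv2.imread('pics/scene1.png')[170:330,220:460]
cv2.imwrite('pics/s1.png',cv2.resize(a,None,fx=3.3,fy=3.3,interpolation=cv2.INTER_CUBIC))
E
```

```text
[0.4371431  0.28250796 0.32794407] [[ 4.16098874e-01  1.05713752e-03 -9.09318761e-01]
 [ 9.09319373e-01 -4.10669210e-04  4.16098677e-01]
 [ 6.64443052e-05 -9.99999357e-01 -1.13215462e-03]] 3.475 [ 2.05832338e+01  1.68436445e+01  9.09884843e+01 -4.55205343e-02
  7.21194458e+01 -4.48142690e+01]
scene
px [380. 182.] n 351 hsv [143. 153. 130.] c [291. 461.] sz [111.  57.] ang 47.1 zmax [0.025 0.037]
px [339. 198.] n 285 hsv [ 59. 165. 116.] c [286. 305.] sz [ 40. 120.] ang 42.7 zmax [0.028 0.037]
px [395. 211.] n 396 hsv [ 17. 133. 152.] c [436. 405.] sz [119.  48.] ang 4.0 zmax [0.025 0.037]
px [359. 224.] n 297 hsv [ 17. 127. 175.] c [429. 279.] sz [ 43. 104.] ang 66.8 zmax [0.03  0.037]
side
px [350. 345.] n 1121 hsv [ 19. 109. 159.] c [431. 276.] sz [ 46. 112.] ang 65.4 zmax [0.026 0.036]
px [425. 360.] n 1055 hsv [ 65. 157. 140.] c [281. 308.] sz [ 43. 114.] ang 43.2 zmax [0.028 0.036]
px [347. 401.] n 1400 hsv [ 19. 109. 169.] c [432. 406.] sz [112.  44.] ang 5.8 zmax [0.026 0.036]
px [426. 434.] n 1387 hsv [141. 143. 158.] c [288. 461.] sz [114.  42.] ang 47.3 zmax [0.028 0.036]
[[ 9.99999396e-01 -2.93453664e-04  1.05881732e-03  3.37261692e-05]
 [-1.09866317e-03 -2.56382496e-01  9.66574782e-01 -1.36729749e-01]
 [-1.21826824e-05 -9.66575362e-01 -2.56382664e-01  6.97280895e-02]
 [ 0.00000000e+00  0.00000000e+00  0.00000000e+00  1.00000000e+00]] [[371.64829954   0.         322.99254468]
 [  0.         371.64829954 244.26560394]
 [  0.           0.           1.        ]]
```

View pics/wrist1.png

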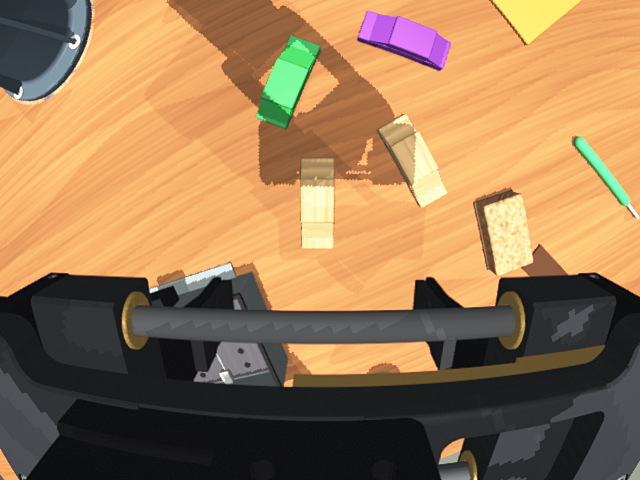

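View pics/side1.png

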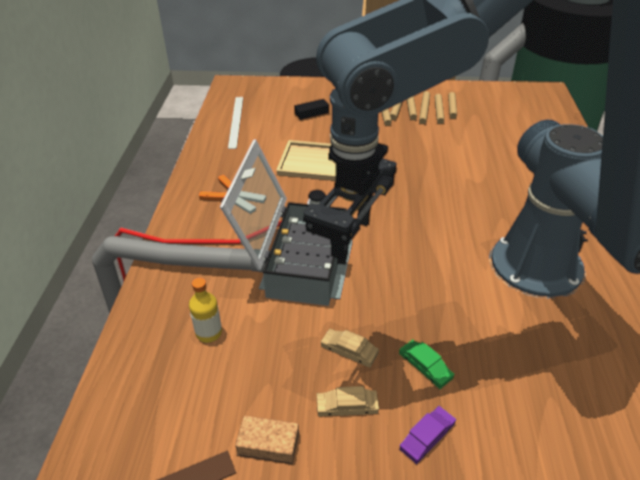

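```bash
python3 - <<'E'
from h import *
for n in('scene','side'):
    c=np.load(f'pics/{n}0.npz');P=world(c).reshape(-1,3)
    q=P[(P[:,0]>.42)&(P[:,0]<.66)&(abs(P[:,1]-.03)<.17)&(P[:,2]>.085)&(P[:,2]<.2)]
    for t in (.006,.004,.003):
        if t==.006:
            best=0;rng=np.random.default_rng(0)
            for k in range(400):
                a=q[rng.choice(len(q),3)];nn=np.cross(a[1]-a[0],a[2]-a[0]);
                if np.linalg.norm(nn)<1e-5: continue
                nn/=np.linalg.norm(nn);m=abs((q-a[0])@nn)<.004
                if m.sum()>best:best=m.sum();M=m
        w=q[M];o=w.mean(0);nn=np.linalg.svd(w-o)[2][2];nn*=np.sign(nn[2]);M=abs((q-o)@nn)<t
    w=q[M]
    hy=np.cross([0,0,1],nn);hy/=np.linalg.norm(hy); hy*=np.sign(hy[1]); hx=np.cross(hy,nn)
    ab=np.stack([(w-o)@hx,(w-o)@hy],1)
    r=cv2.minAreaRect((ab*1000).astype('float32'))
    cen=o+hx*r[0][0]/1000+hy*r[0][1]/1000
    print(n,len(w),'n',nn.round(3),'yaw',np.degrees(np.arctan2(hy[1],hy[0]))-90,'tilt',np.arccos(nn[2]),'rect',r,'cen',cen.round(4))
    # hinge from centre: cover centre 86.5 from hinge, 3 below the face
    h=cen-nn*.003+hx*.0865*np.sign(hx[0]); print('hinge',h.round(4))
    # valve, rim points
    c=np.load(f'pics/{n}1.npz');P=world(c).reshape(-1,3)
    q=P[(P[:,0]>.42)&(P[:,0]<.72)&(abs(P[:,1]-.03)<.2)&(P[:,2]>.068)&(P[:,2]<.082)]
    print('rim',len(q),cv2.minAreaRect((q[:,:2]*1000).astype('float32')))
    for nm in '01':
      P=world(np.load(f'pics/{n}{nm}.npz')).reshape(-1,3)
      q=P[(P[:,0]>.5)&(P[:,0]<.6)&(P[:,1]>-.16)&(P[:,1]<-.095)&(P[:,2]>.09)&(P[:,2]<.105)]
      if len(q)>5: print('valve',len(q),cv2.minEnclosingCircle((q[:,:2]*1000).astype('float32')),np.median(q,0).round(4))
# wrist rays
c=np.load('pics/wrist1.npz');po=np.load('pics/pose1.npz');K=c['mtx'];T=c['hand_eye']
def ray(u,v,z):
    d=np.array([u-K[0,2],v-K[1,2]]);r=np.hypot(*d);a=r/K[0,0];d=np.r_[d/r*np.sin(a),np.cos(a)]
    R=po['R'];o=po['p']+R@T[:3,3];w=R@T[:3,:3]@d;return o+w*(z-o[2])/w[2]
for u,v,z in [(301,158,.018),(334,158,.018),(302,248,.018),(334,248,.018),(378,130,.018),(407,115,.018),(419,207,.018),(446,191,.018)]: print(u,v,ray(u,v,z).round(4))
E
```

```text
scene 3695 n [ 0.439 -0.054  0.897] yaw -6.97216563782807 tilt 0.4586149607732399 rect ((1.236541748046875, 4.5597991943359375), (183.04486083984375, 254.2796630859375), 0.24380424618721008) cen [0.542  0.0275 0.1266]
hinge [0.6177 0.0183 0.0856]
rim 802 ((552.443359375, 62.61103820800781), (417.35601806640625, 204.8399200439453), 69.94876861572266)
valve 207 ((552.32568359375, -114.03318786621094), 48.959190368652344) [ 0.5352 -0.1176  0.0947]
valve 156 ((552.5977783203125, -117.10441589355469), 47.73637771606445) [ 0.5291 -0.1231  0.0945]
side 4287 n [ 0.489 -0.057  0.871] yaw -6.6796614668974 tilt 0.5143697927118328 rect ((5.666084289550781, -11.152114868164062), (261.09149169921875, 182.83692932128906), 89.67696380615234) cen [0.542  0.026  0.1319]
hinge [0.6153 0.0174 0.0868]
rim 690 ((527.339111328125, 13.277008056640625), (282.1850280761719, 172.64268493652344), 84.23607635498047)
valve 24 ((586.4183959960938, -103.96122741699219), 14.122488021850586) [ 0.5879 -0.1001  0.0978]
valve 160 ((551.2084350585938, -113.68507385253906), 49.987770080566406) [ 0.5237 -0.1175  0.0954]
301 158 [0.3743 0.283  0.018 ]
334 158 [0.3907 0.3188 0.018 ]
302 248 [0.4755 0.2367 0.018 ]
334 248 [0.4921 0.273  0.018 ]
378 130 [0.3811 0.3809 0.018 ]
407 115 [0.3778 0.4213 0.018 ]
419 207 [0.4881 0.391  0.018 ]
446 191 [0.4834 0.4312 0.018 ]
```

View pics/s1.png

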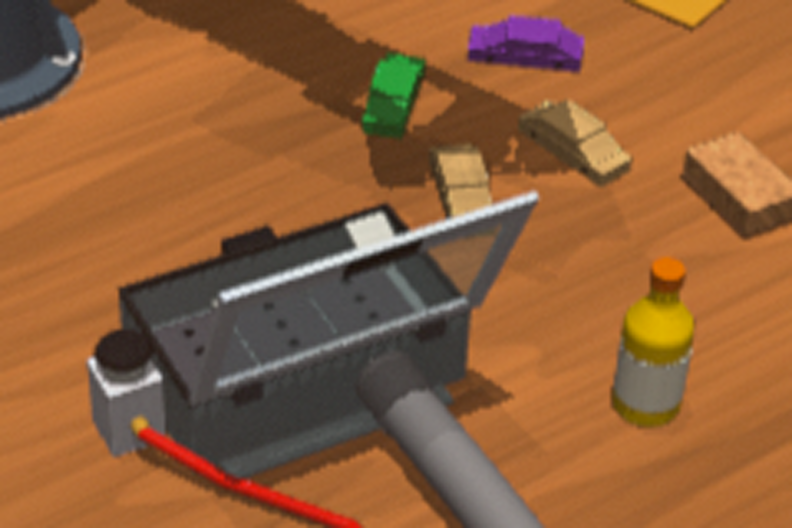

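play_rows(
  commands=[
    [[-0.003,-0.007,-0.06],[0,0,0]],
    [[-0.003,-0.007,-0.12],[0,0,0]],
    [[-0.003,-0.007,-0.18],[0,0,0]],
    [[-0.003,-0.007,-0.22],[0,0,0]],
    [[-0.003,-0.007,-0.22],[0,0,0]],
    [[-0.003,-0.007,-0.22],[0,0,0]],
  ],
)

```text
time_s: 4.38
position: [0.4346, 0.2766, 0.109]
tcp_rot: [[0.416, 0.003, -0.91], [0.91, 0.001, 0.416], [0.002, -1.0, -0.002]]
force: [-0.5, 0.3, -0.2]
opening: 0.998
```

```bash
cat >> h.py <<'E'
def ray(c,u,v,z):
    K=c['mtx'];T=c['cam_to_world'];w=T[:3,:3]@np.array([(u-K[0,2])/K[0,0],(v-K[1,2])/K[1,1],1]);o=T[:3,3]
    return (o+w*(z-o[2])/w[2])[:2]
E
python3 - <<'E'
from h import *
c=np.load('pics/scene1.npz')
q=[ray(c,220+u/3.3,170+v/3.3,.076) for u,v in((121,289),(390,207),(468,300),(192,398))]
print(np.round(q,4),np.mean(q,0)); q=np.array(q)
for i in range(4): d=q[(i+1)%4]-q[i];print(np.hypot(*d),np.degrees(np.arctan2(d[1],d[0])))
print('valve',ray(c,220+124/3.3,170+350/3.3,.097))
print('hinge ends',ray(c,220+218/3.3,170+386/3.3,.088),ray(c,220+467/3.3,170+302/3.3,.088))
a=cv2.imread('pics/side1.png')[190:320,250:370]
cv2.imwrite('pics/sd1.png',cv2.resize(a,None,fx=4.6,fy=4.6,interpolation=cv2.INTER_CUBIC))
E
```

```text
[[ 0.45   -0.0811]
 [ 0.4825  0.1617]
 [ 0.6122  0.148 ]
 [ 0.5874 -0.0962]] [0.53301769 0.03310837]
0.24494814054019642 82.38647289652529
0.13046662350901445 -6.051073437098674
0.24537713194588223 -95.80943326574761
0.13818134684698644 173.734190683467
valve [ 0.53284735 -0.12371502]
hinge ends [ 0.59741795 -0.0787619 ] [0.62379187 0.1374657 ]
```

View pics/sd1.png

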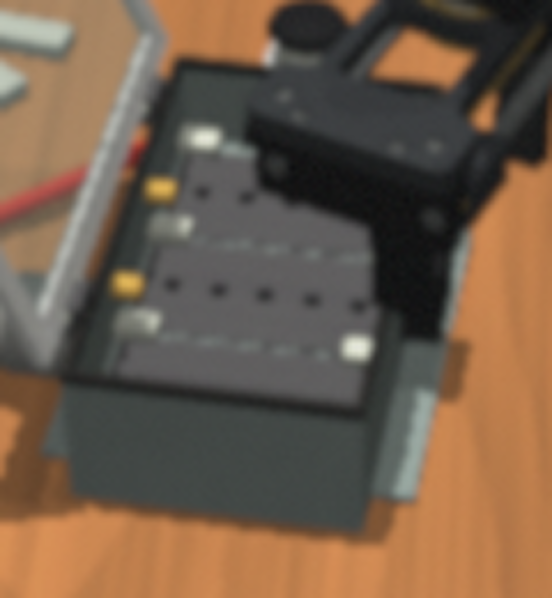

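play_rows(
  commands=[
    [[-0.001,0.001,-0.04],[0,0,0]],
    [[-0.001,0.001,-0.075],[0,0,0]],
    [[-0.001,0.001,-0.075],[0,0,0]],
    [[-0.001,0.001,-0.075],[0,0,0]],
  ],
)

```text
time_s: 4.88
position: [0.4335, 0.2781, 0.0346]
tcp_rot: [[0.415, 0.004, -0.91], [0.91, 0.001, 0.415], [0.003, -1.0, -0.003]]
force: [-0.3, -0.1, 0.7]
opening: 1.002
```

play_rows(
  commands=[
    [[0,0,0],[0,0,0]],
    [[0,0,0],[0,0,0]],
    [[0,0,0],[0,0,0]],
    [[0,0,0],[0,0,0]],
    [[0,0,0],[0,0,0]],
  ],
  gripper=0.03,
)

```text
time_s: 5.5
position: [0.4319, 0.2775, 0.0325]
tcp_rot: [[0.415, -0.0, -0.91], [0.91, -0.0, 0.415], [-0.0, -1.0, 0.0]]
force: [-0.1, 0.8, -0.8]
opening: 0.515
```

play_rows(
  commands=[
    [[0,0,0],[0,0,0]],
    [[0,0,0],[0,0,0]],
    [[0,0,0],[0,0,0]],
  ],
)

```text
time_s: 5.88
position: [0.4319, 0.2775, 0.0325]
tcp_rot: [[0.415, -0.0, -0.91], [0.91, -0.0, 0.415], [-0.0, -1.0, 0.0]]
force: [-0.5, -0.2, -0.5]
opening: 0.455
```

```bash
python3 - <<'E'
from h import *
c=np.load('pics/side1.npz')
for u,v in((365,412),(62,380),(180,62)): print(ray(c,250+u/4.6,190+v/4.6,.076))
print('valve',ray(c,250+309/4.6,190+27/4.6,.097))
b=np.array([.538,.0285]);a=np.radians(-6.6);X=np.array([np.cos(a),np.sin(a)]);Y=np.array([-X[1],X[0]])
for x,y in((-71.5,123),(71.5,123),(71.5,-123),(-71.5,-123)):print(b+X*x/1e3+Y*y/1e3)
for x,y in((0,0),(0,73),(78,0)):print(b+X*x/1e3+Y*y/1e3)
E
```

```text
[0.47849864 0.15055561]
[0.6203129  0.13730961]
[ 0.59025712 -0.10591106]
valve [ 0.52163745 -0.11258142]
[0.48111112 0.15890286]
[0.62316342 0.14246684]
[ 0.59488888 -0.10190286]
[ 0.45283658 -0.08546684]
[0.538  0.0285]
[0.54639041 0.10101621]
[0.61548308 0.0195349 ]
```

play_rows(
  commands=[
    [[0,0,0.04],[0,0,0]],
    [[0,0,0.09],[0,0,0]],
    [[0.01,-0.02,0.14],[0,0,0.06]],
    [[0.03,-0.06,0.18],[0,0,0.15]],
    [[0.05,-0.1,0.22],[0,0,0.25]],
    [[0.07,-0.14,0.25],[0,0,0.31]],
    [[0.085,-0.18,0.265],[0,0,0.31]],
    [[0.085,-0.18,0.265],[0,0,0.31]],
    [[0.085,-0.18,0.265],[0,0,0.31]],
  ],
)

```text
time_s: 7.0
position: [0.5159, 0.0978, 0.2968]
tcp_rot: [[0.118, -0.002, -0.993], [0.993, 0.001, 0.118], [0.0, -1.0, 0.002]]
force: [0.3, 0.4, -0.7]
opening: 0.455
```

```bash
python3 - <<'E'
from h import *
s=read_state();print(s['position'],s['tcp_rot'],s['opening'])
np.savez('pics/pose2.npz',p=s['position'],R=s['tcp_rot'])
snap('wrist','wrist2')
E
```

```text
[0.51594401 0.09777215 0.29682355] [[ 1.18133203e-01 -2.24949379e-03 -9.92995209e-01]
 [ 9.92997682e-01  6.57437500e-04  1.18132008e-01]
 [ 3.87095070e-04 -9.99997254e-01  2.31140731e-03]] 0.45543507436855596
```

View pics/wrist2.png

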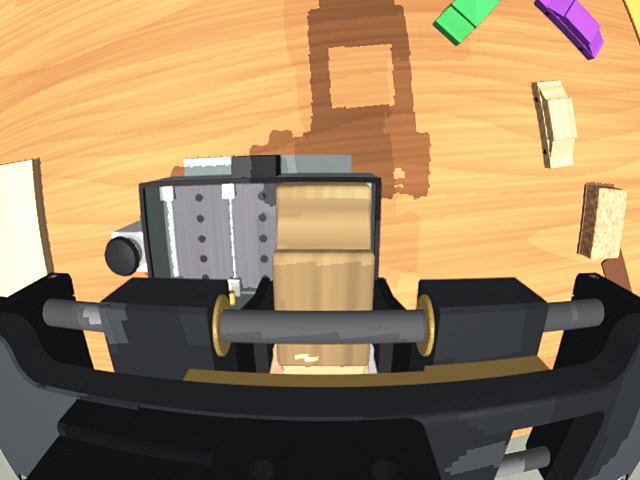

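```bash
cat >> h.py <<'E'
def wray(i,u,v,z):
    c=np.load(f'pics/wrist{i}.npz');po=np.load(f'pics/pose{i}.npz');K=c['mtx'];T=c['hand_eye']
    d=np.array([u-K[0,2],v-K[1,2]]);r=np.hypot(*d);a=r/K[0,0];d=np.r_[d/r*np.sin(a),np.cos(a)]
    R=po['R'];o=po['p']+R@T[:3,3];w=R@T[:3,:3]@d;return (o+w*(z-o[2])/w[2])[:2].round(4)
E
python3 - <<'E'
from h import *
f=[wray(2,140,183,.076),wray(2,381,175,.076)];print(f,np.hypot(*(f[1]-f[0])))
d=f[1]-f[0];print('yaw',np.degrees(np.arctan2(d[1],d[0]))-90,'mid',(f[0]+f[1])/2)
a=np.radians(-6.6);print('centre',(f[0]+f[1])/2+.0715*np.array([np.cos(a),np.sin(a)]))
print('valve',wray(2,124,256,.097),'div a/b',wray(2,167,190,.038),wray(2,228,190,.038),'a/b back',wray(2,170,285,.038),wray(2,235,285,.038))
E
```

```text
[array([ 0.4522, -0.0867]), array([0.4784, 0.1592])] 0.24729183164835833
yaw -6.081770163709166 mid [0.4653  0.03625]
centre [0.53632615 0.02803199]
valve [ 0.523  -0.1124] div a/b [ 0.4665 -0.0737] [ 0.4775 -0.0014] a/b back [ 0.5791 -0.0955] [ 0.5869 -0.013 ]
```

play_rows(
  commands=[
    [[0.028,0.003,0],[0,0,0]],
    [[0.028,0.003,-0.05],[0,0,0]],
    [[0.028,0.003,-0.11],[0,0,0]],
    [[0.028,0.003,-0.16],[0,0,0]],
    [[0.028,0.003,-0.2],[0,0,0]],
    [[0.028,0.003,-0.22],[0,0,0]],
    [[0.028,0.003,-0.232],[0,0,0]],
    [[0.028,0.003,-0.232],[0,0,0]],
    [[0.028,0.003,-0.232],[0,0,0]],
  ],
)

```text
time_s: 8.18
position: [0.5455, 0.1009, 0.0663]
tcp_rot: [[0.117, 0.002, -0.993], [0.993, -0.0, 0.117], [0.0, -1.0, -0.002]]
force: [0.2, 0.1, 0.3]
opening: 0.461
```

play_rows(
  commands=[
    [[-0.001,0,-0.003],[0,0,0]],
    [[-0.001,0,-0.003],[0,0,0]],
  ],
)

```text
time_s: 8.43
position: [0.544, 0.1005, 0.063]
tcp_rot: [[0.118, 0.001, -0.993], [0.993, -0.0, 0.118], [0.0, -1.0, -0.001]]
force: [1.1, -0.3, -1.6]
opening: 0.457
```

play_rows(
  commands=[
    [[0,0,0],[0,0,0]],
    [[0,0,0],[0,0,0]],
    [[0,0,0.0],[0,0,0]],
    [[0,0,0.02],[0,0,0]],
    [[0,0,0.06],[0,0,0]],
    [[0,0,0.12],[0,0,0]],
    [[0,0.02,0.17],[0,0,0]],
  ],
  gripper=0.054,
)

```text
time_s: 9.3
position: [0.5443, 0.1198, 0.2346]
tcp_rot: [[0.119, 0.001, -0.993], [0.993, -0.0, 0.119], [-0.0, -1.0, -0.001]]
force: [1.5, -0.3, -0.2]
opening: 0.619
```

play_rows(
  commands=[
    [[-0.02,0.05,0],[0,0,0.1]],
    [[-0.04,0.1,0],[0,0,0.218]],
    [[-0.06,0.15,0],[0,0,0.218]],
    [[-0.08,0.2,-0.02],[0,0,0.218]],
    [[-0.1,0.25,-0.04],[0,0,0.218]],
    [[-0.112,0.286,-0.06],[0,0,0.218]],
    [[-0.112,0.286,-0.08],[0,0,0.218]],
    [[-0.112,0.286,-0.08],[0,0,0.218]],
  ],
  gripper=0.087,
)

```text
time_s: 10.3
position: [0.4304, 0.4062, 0.1509]
tcp_rot: [[-0.101, -0.004, -0.995], [0.995, -0.002, -0.101], [-0.002, -1.0, 0.004]]
force: [-0.9, -1.0, 0.3]
opening: 1.0
```

```bash
python3 - <<'E'
from h import *
s=read_state();print(s['position'],s['opening'])
np.savez('pics/pose3.npz',p=s['position'],R=s['tcp_rot'])
snap('wrist','wrist3')
for n in('side',): cars(snap(n,n+'3'),((.25,.6),(-.15,.6)))
E
```

```text
[0.43036422 0.40621902 0.15089221] 0.9996678702824062
px [302. 255.] n 4349 hsv [ 61.  32. 106.] c [539.   9.] sz [121. 303.] ang 0.0 zmax [0.04  0.083]
px [425. 360.] n 1054 hsv [ 64. 157. 140.] c [280. 307.] sz [ 44. 112.] ang 43.7 zmax [0.028 0.037]
px [347. 401.] n 1358 hsv [ 19. 108. 149.] c [432. 407.] sz [112.  43.] ang 6.2 zmax [0.026 0.036]
px [426. 434.] n 1386 hsv [141. 140. 126.] c [288. 460.] sz [115.  42.] ang 48.1 zmax [0.028 0.037]
px [273. 439.] n 1789 hsv [ 16. 123. 201.] c [560. 492.] sz [63. 83.] ang 84.0 zmax [0.034 0.037]
```

View pics/wrist3.png

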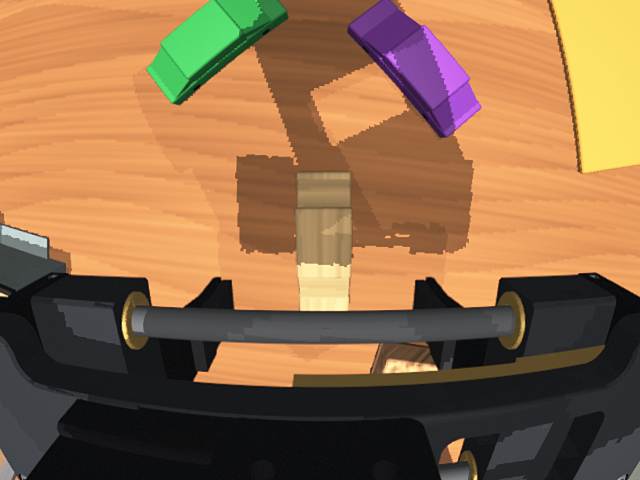

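play_rows(
  commands=[
    [[0.002,0,-0.04],[0,0,0]],
    [[0.002,0,-0.09],[0,0,0]],
    [[0.002,0,-0.117],[0,0,0]],
    [[0.002,0,-0.117],[0,0,0]],
    [[0.002,0,-0.117],[0,0,0]],
  ],
)

```text
time_s: 11.02
position: [0.4354, 0.4069, 0.0372]
tcp_rot: [[-0.099, 0.003, -0.995], [0.995, 0.002, -0.099], [0.001, -1.0, -0.003]]
force: [-0.1, 0.1, -0.4]
opening: 1.0
```

play_rows(
  commands=[
    [[0,0,0],[0,0,0]],
    [[0,0,0],[0,0,0]],
    [[0,0,0],[0,0,0]],
    [[0,0,0],[0,0,0]],
    [[0,0,0],[0,0,0]],
    [[0,0,0],[0,0,0]],
    [[0,0,0],[0,0,0]],
    [[0,0,0],[0,0,0]],
  ],
  gripper=0.03,
)

```text
time_s: 12.02
position: [0.4339, 0.4065, 0.0355]
tcp_rot: [[-0.1, -0.0, -0.995], [0.995, -0.0, -0.1], [-0.0, -1.0, 0.0]]
force: [-0.2, 0.3, -0.2]
opening: 0.454
```

play_rows(
  commands=[
    [[0,0,0.04],[0,0,0]],
    [[0,0,0.1],[0,0,0]],
    [[0.01,-0.02,0.15],[0,0,0]],
    [[0.02,-0.07,0.17],[0,0,-0.05]],
    [[0.034,-0.13,0.17],[0,0,-0.1]],
    [[0.05,-0.19,0.17],[0,0,-0.15]],
    [[0.067,-0.25,0.17],[0,0,-0.213]],
    [[0.084,-0.31,0.17],[0,0,-0.213]],
    [[0.1,-0.36,0.17],[0,0,-0.213]],
    [[0.104,-0.379,0.17],[0,0,-0.213]],
  ],
)

```text
time_s: 13.28
position: [0.539, 0.0246, 0.2055]
tcp_rot: [[0.116, 0.001, -0.993], [0.993, -0.0, 0.116], [-0.0, -1.0, -0.001]]
force: [-0.0, 0.2, -0.7]
opening: 0.458
```

play_rows(
  commands=[
    [[0,0,0],[0,0,0]],
    [[0,0,-0.05],[0,0,0]],
    [[0,0,-0.1],[0,0,0]],
    [[0,0,-0.13],[0,0,0]],
    [[0,0,-0.137],[0,0,0]],
    [[0,0,-0.137],[0,0,0]],
    [[0,0,-0.137],[0,0,0]],
  ],
)

```text
time_s: 14.15
position: [0.5389, 0.028, 0.0699]
tcp_rot: [[0.112, 0.003, -0.994], [0.994, -0.0, 0.112], [-0.0, -1.0, -0.003]]
force: [0.1, -0.1, -0.5]
opening: 0.459
```

play_rows(
  commands=[
    [[0,0,-0.003],[0,0,0]],
    [[0,0,-0.003],[0,0,0]],
  ],
)

```text
time_s: 14.4
position: [0.5382, 0.0274, 0.0661]
tcp_rot: [[0.113, 0.001, -0.994], [0.994, -0.0, 0.113], [-0.0, -1.0, -0.001]]
force: [-0.1, -0.7, -0.3]
opening: 0.46
```

play_rows(
  commands=[
    [[0,0,0],[0,0,0]],
    [[0,0,0],[0,0,0]],
    [[0,0,0.0],[0,0,0]],
    [[0,0,0.03],[0,0,0]],
    [[0,0,0.08],[0,0,0]],
    [[0,0,0.14],[0,0,0]],
    [[0,0,0.2],[0,0,0]],
    [[0.01,0,0.25],[0,0,0]],
    [[0.01,0,0.25],[0,0,0]],
  ],
  gripper=0.054,
)

```text
time_s: 15.52
position: [0.551, 0.0271, 0.3204]
tcp_rot: [[0.112, 0.011, -0.994], [0.994, -0.002, 0.112], [-0.0, -1.0, -0.012]]
force: [0.1, -0.6, -0.5]
opening: 0.621
```

```bash
python3 - <<'E'
from h import *
s=read_state();print(s['position'],s['opening'],s['joint_positions'].round(1))
np.savez('pics/pose4.npz',p=s['position'],R=s['tcp_rot'])
w=snap('wrist','wrist4')['frame'][:,:,::-1]
a=snap('side','side4')['frame'][190:320,250:370,::-1]
cv2.imwrite('pics/m4.png',np.hstack([w[100:400],cv2.resize(a,(277,300))])[:,:800])
cv2.imwrite('pics/m4.png',np.hstack([cv2.resize(w[100:400,100:500],(440,330)),cv2.resize(a,(305,330))]))
E
```

```text
[0.55099832 0.02714739 0.32043109] 0.62141922640322 [ -8.8  19.7  87.9   0.   71.8 -92.3]
```

View pics/m4.png

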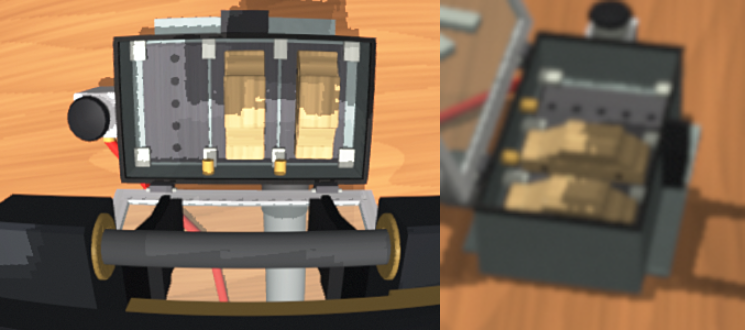

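play_rows(
  commands=[
    [[0.02,0,0.02],[0,0,0]],
    [[0.06,-0.005,0.03],[0,0,0]],
    [[0.1,-0.01,0.03],[0,0,0]],
    [[0.14,-0.015,0.03],[0,0,0]],
    [[0.165,-0.02,0.02],[0,0,0]],
    [[0.165,-0.02,-0.02],[0,0,0]],
    [[0.165,-0.02,-0.05],[0,0,0]],
    [[0.165,-0.02,-0.078],[0,0,0]],
    [[0.165,-0.02,-0.078],[0,0,0]],
    [[0.165,-0.02,-0.078],[0,0,0]],
  ],
  gripper=0.0,
)

```text
time_s: 16.88
position: [0.7129, 0.0075, 0.2371]
tcp_rot: [[0.113, -0.001, -0.994], [0.994, 0.0, 0.113], [0.0, -1.0, 0.001]]
force: [0.6, 0.1, 0.1]
opening: 0.006
```

play_rows(
  commands=[
    [[-0.025,0.003,0.003],[0,0,0]],
    [[-0.05,0.006,0.003],[0,0,0]],
    [[-0.07,0.008,0.003],[0,0,0]],
    [[-0.086,0.01,0.003],[0,0,0]],
    [[-0.108,0.012,0.005],[0,0,0]],
    [[-0.132,0.015,0.004],[0,0,0]],
  ],
)

```text
time_s: 17.62
position: [0.5842, 0.0219, 0.2442]
tcp_rot: [[0.113, 0.011, -0.994], [0.994, -0.002, 0.113], [-0.0, -1.0, -0.011]]
force: [4.1, -0.6, -1.2]
opening: 0.005
```

play_rows(
  commands=[
    [[-0.025,0.003,-0.004],[0,0,0]],
    [[-0.051,0.006,-0.011],[0,0,0]],
    [[-0.075,0.009,-0.025],[0,0,0]],
    [[-0.095,0.012,-0.045],[0,0,0]],
    [[-0.111,0.013,-0.068],[0,0,0]],
    [[-0.121,0.015,-0.096],[0,0,0]],
    [[-0.124,0.015,-0.112],[0,0,0]],
    [[-0.124,0.015,-0.116],[0,0,0]],
    [[-0.124,0.015,-0.116],[0,0,0]],
  ],
)

```text
time_s: 18.75
position: [0.4579, 0.0374, 0.1264]
tcp_rot: [[0.113, 0.002, -0.994], [0.994, -0.0, 0.113], [-0.0, -1.0, -0.002]]
force: [0.2, -0.8, 1.6]
opening: 0.003
```

Nearly shut; press to the stop in small steps.

play_rows(
  commands=[
    [[0,0,-0.005],[0,0,0]],
    [[0,0,-0.009],[0,0,0]],
    [[0,0,-0.013],[0,0,0]],
    [[0,0,-0.016],[0,0,0]],
    [[0,0,-0.016],[0,0,0]],
  ],
)

```text
time_s: 19.38
position: [0.4575, 0.0374, 0.1099]
tcp_rot: [[0.113, 0.001, -0.994], [0.994, -0.0, 0.113], [-0.0, -1.0, -0.001]]
force: [-0.9, 0.2, 8.0]
opening: 0.004
```

play_rows(
  commands=[
    [[0,0,-0.001],[0,0,0]],
    [[0,0,-0.001],[0,0,0]],
  ],
)

```text
time_s: 19.62
position: [0.4575, 0.0374, 0.1094]
tcp_rot: [[0.113, 0.002, -0.994], [0.994, -0.0, 0.113], [-0.0, -1.0, -0.002]]
force: [-1.7, -0.1, 12.9]
opening: 0.006
```

play_rows(
  commands=[
    [[0,0,0.006],[0,0,0]],
    [[0,0,0.015],[0,0,0]],
    [[0,0,0.04],[0,0,0]],
    [[0,0,0.09],[0,0,0]],
    [[0,0,0.09],[0,0,0]],
    [[0,0,0.09],[0,0,0]],
    [[0,0,0.09],[0,0,0]],
    [[0,0,0.09],[0,0,0]],
  ],
)

```text
time_s: 20.62
position: [0.4562, 0.0376, 0.1975]
tcp_rot: [[0.113, -0.003, -0.994], [0.994, 0.0, 0.113], [0.0, -1.0, 0.003]]
force: [-1.0, -1.3, -0.7]
opening: 0.003
```

```bash
cat >> h.py <<'E'
def cover(c,lo=.08):
    P=world(c).reshape(-1,3)-np.array([.537,.028,0]);X=np.array([.9936,-.113,0]);Y=np.array([.113,.9936,0])
    x=P@X;y=P@Y
    for nm,m in(('front frame x-.09',abs(x+.085)<.012),('mid',abs(x)<.02),('back',abs(x-.065)<.01)):
        m=m&(abs(y-.06)<.06)&(P[:,2]>.02);print(nm,m.sum(),np.percentile(P[m,2],[50,75,95]).round(3) if m.any() else '')
    m=((x+.01)**2+(y+.141)**2<.018**2)&(P[:,2]>.05);print('valve z',np.percentile(P[m,2],[50,80]).round(4) if m.any() else '')
E
python3 - <<'E'
from h import *
print(read_state()['force'])
for n in('scene','side'):print(n);cover(snap(n,n+'5'))
E
```

```text
[-0.9848773  -1.34972081 -0.73641189]
scene
front frame x-.09 509 [0.282 0.515 0.538]
mid 446 [0.09  0.092 0.095]
back 599 [0.069 0.089 0.093]
valve z [0.0934 0.0958]
side
front frame x-.09 2440 [0.352 0.464 0.525]
mid 758 [0.091 0.092 0.094]
back 391 [0.091 0.092 0.094]
valve z [0.095  0.0964]
```

play_rows(
  commands=[
    [[0.02,-0.05,0],[0,0,0]],
    [[0.043,-0.1,0],[0,0,0]],
    [[0.066,-0.15,0],[0,0,0]],
    [[0.066,-0.15,-0.03],[0,0,0]],
    [[0.066,-0.15,-0.066],[0,0,0]],
    [[0.066,-0.15,-0.066],[0,0,0]],
    [[0.066,-0.15,-0.066],[0,0,0]],
  ],
)

```text
time_s: 21.6
position: [0.5234, -0.1125, 0.133]
tcp_rot: [[0.112, 0.001, -0.994], [0.994, -0.0, 0.112], [-0.0, -1.0, -0.001]]
force: [0.4, 0.5, 0.1]
opening: 0.007
```

```bash
python3 - <<'E'
from h import *
print(read_state()['position'])
for n in('scene','side'): print(n);cover(snap(n,n+'6'))
a=cv2.imread('pics/scene6.png')[190:330,210:390];b=cv2.imread('pics/side6.png')[150:330,240:420]
cv2.imwrite('pics/m6.png',np.hstack([cv2.resize(a,(450,350),interpolation=2),cv2.resize(b,(350,350),interpolation=2)]))
E
```

```text
[ 0.52340995 -0.11253996  0.13304183]
scene
front frame x-.09 197 [0.091 0.093 0.096]
mid 442 [0.09  0.092 0.095]
back 597 [0.068 0.089 0.093]
valve z [0.4466 0.4505]
side
front frame x-.09 449 [0.092 0.093 0.095]
mid 766 [0.091 0.092 0.094]
back 396 [0.091 0.092 0.094]
valve z [0.2259 0.2503]
```

View pics/m6.png

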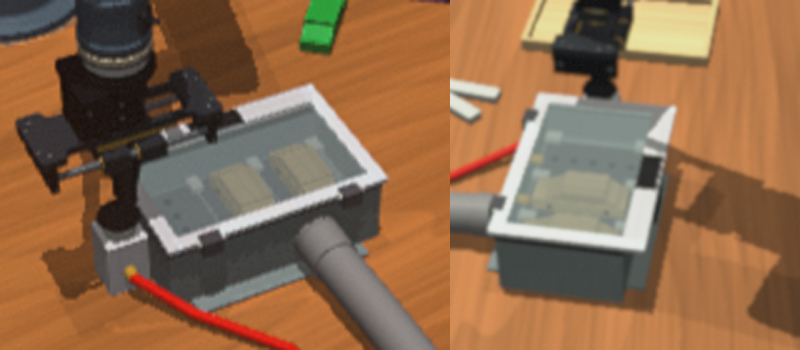

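play_rows(
  commands=[
    [[0,0,-0.008],[0,0,0]],
    [[0,0,-0.014],[0,0,0]],
    [[0,0,-0.019],[0,0,0]],
    [[0,0,-0.023],[0,0,0]],
    [[0,0,-0.024],[0,0,0]],
    [[0,0,-0.024],[0,0,0]],
  ],
)

```text
time_s: 22.45
position: [0.5236, -0.1125, 0.1103]
tcp_rot: [[0.113, 0.002, -0.994], [0.994, -0.001, 0.113], [-0.0, -1.0, -0.002]]
force: [-1.6, 0.9, 14.5]
opening: 0.001
```

play_rows(
  commands=[
    [[0,0,-0.001],[0,0,0]],
    [[0,0,-0.001],[0,0,0]],
    [[0,0,-0.001],[0,0,0]],
    [[0,0,-0.001],[0,0,0]],
    [[0,0,-0.001],[0,0,0]],
    [[0,0,-0.001],[0,0,0]],
    [[0,0,-0.001],[0,0,0]],
    [[0,0,-0.001],[0,0,0]],
    [[0,0,-0.001],[0,0,0]],
    [[0,0,-0.001],[0,0,0]],
  ],
)

```text
time_s: 23.7
position: [0.5236, -0.1125, 0.1102]
tcp_rot: [[0.112, 0.002, -0.994], [0.994, -0.001, 0.112], [-0.001, -1.0, -0.002]]
force: [-2.9, 1.9, 21.6]
opening: 0.004
```

play_rows(
  commands=[
    [[0,0,0],[0,0,0]],
    [[0,0,0],[0,0,0]],
    [[0,0,0],[0,0,0]],
    [[0,0,0],[0,0,0]],
    [[0,0,0],[0,0,0]],
    [[0,0,0],[0,0,0]],
    [[0,0,0],[0,0,0]],
    [[0,0,0],[0,0,0]],
    [[0,0,0],[0,0,0]],
    [[0,0,0],[0,0,0]],
  ],
)

```text
time_s: 24.95
position: [0.5236, -0.1125, 0.1102]
tcp_rot: [[0.112, 0.002, -0.994], [0.994, -0.001, 0.112], [-0.001, -1.0, -0.002]]
force: [-2.4, 2.9, 21.8]
opening: 0.006
```

play_rows(
  commands=[
    [[0,0,0],[0,0,0]],
    [[0,0,0],[0,0,0]],
    [[0,0,0],[0,0,0]],
    [[0,0,0.01],[0,0,0]],
    [[0,0,0.03],[0,0,0]],
    [[0,0,0.06],[0,0,0]],
    [[0,0,0.09],[0,0,0]],
    [[-0.02,0.05,0.09],[0,0,0]],
    [[-0.045,0.1,0.09],[0,0,0]],
    [[-0.066,0.15,0.06],[0,0,0]],
  ],
)

```text
time_s: 26.2
position: [0.4574, 0.0384, 0.1684]
tcp_rot: [[0.114, 0.005, -0.994], [0.994, -0.001, 0.114], [-0.0, -1.0, -0.005]]
force: [1.0, 0.4, -0.8]
opening: 0.003
```

play_rows(
  commands=[
    [[0,0,-0.02],[0,0,0]],
    [[0,0,-0.04],[0,0,0]],
    [[0,0,-0.05],[0,0,0]],
    [[0,0,-0.055],[0,0,0]],
    [[0,0,-0.059],[0,0,0]],
    [[0,0,-0.06],[0,0,0]],
    [[0,0,-0.06],[0,0,0]],
  ],
)

```text
time_s: 27.08
position: [0.4564, 0.0375, 0.1091]
tcp_rot: [[0.113, -0.0, -0.994], [0.994, 0.0, 0.113], [0.0, -1.0, 0.0]]
force: [-3.9, 1.8, 15.3]
opening: 0.006
```

play_rows(
  commands=[
    [[-0.01,0,0.03],[0,0,0]],
    [[-0.04,0,0.08],[0,0,0]],
    [[-0.055,0,0.13],[0,0,0]],
    [[-0.055,0,0.18],[0,0,0]],
    [[-0.03,0,0.23],[0,0,0]],
    [[0,0,0.25],[0,0,0]],
    [[0.04,0,0.25],[0,0,0]],
    [[0.06,0,0.25],[0,0,0]],
    [[0.06,0,0.25],[0,0,0]],
    [[0.06,0,0.25],[0,0,0]],
  ],
  gripper=0.054,
)

```text
time_s: 28.32
position: [0.5158, 0.0375, 0.3574]
tcp_rot: [[0.113, -0.001, -0.994], [0.994, 0.0, 0.113], [-0.0, -1.0, 0.001]]
force: [0.6, -0.0, 1.0]
opening: 0.618
```

play_rows(
  commands=[
    [[0,0,0],[0,0,0]],
    [[0,0,0],[0,0,0]],
    [[0,0,0],[0,0,0]],
    [[0,0,0],[0,0,0]],
    [[0,0,0],[0,0,0]],
    [[0,0,0],[0,0,0]],
    [[0,0,0],[0,0,0]],
    [[0,0,0],[0,0,0]],
    [[0,0,0],[0,0,0]],
  ],
)

```text
time_s: 29.45
position: [0.517, 0.0375, 0.3575]
tcp_rot: [[0.113, 0.0, -0.994], [0.994, -0.0, 0.113], [-0.0, -1.0, -0.0]]
force: [-0.5, -0.3, -0.2]
opening: 0.622
```

```bash
python3 - <<'E'
from h import *
s=read_state();print(s['position'],s['opening'])
np.savez('pics/pose7.npz',p=s['position'],R=s['tcp_rot'])
snap('wrist','wrist7')
cover(snap('side','side7'))
E
```

```text
[0.5170054  0.0375201  0.35754427] 0.6216111636507555
front frame x-.09 463 [0.616 0.628 0.638]
mid 2889 [0.453 0.556 0.626]
back 436 [0.065 0.081 0.092]
valve z [0.0902 0.0957]
```

View pics/wrist7.png

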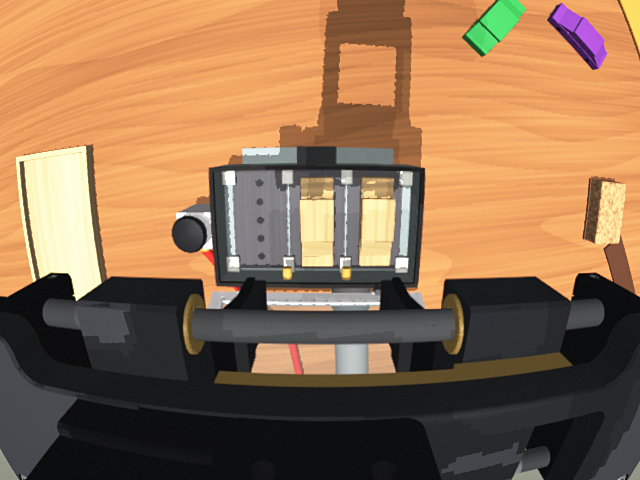

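```bash
python3 - <<'E'
from h import *
for u0,u1 in((300,334),(359,396)):
  print([wray(7,u,v,.048) for u,v in((u0,178),(u1,178),(u0,268),(u1,268))],np.mean([wray(7,u,v,.048) for u,v in((u0,178),(u1,178),(u0,268),(u1,268))],0))
E
```

```text
[array([0.4807, 0.0144]), array([0.4854, 0.0549]), array([5.932e-01, 1.000e-04]), array([0.598 , 0.0429])] [0.539325 0.028075]
[array([0.4886, 0.0848]), array([0.4929, 0.1299]), array([0.6017, 0.0744]), array([0.6075, 0.122 ])] [0.547675 0.102775]
```

play_rows(
  commands=[
    [[0.021,-0.01,-0.04],[0,0,0]],
    [[0.021,-0.01,-0.1],[0,0,0]],
    [[0.021,-0.01,-0.16],[0,0,0]],
    [[0.021,-0.01,-0.22],[0,0,0]],
    [[0.021,-0.01,-0.26],[0,0,0]],
    [[0.021,-0.01,-0.285],[0,0,0]],
    [[0.021,-0.01,-0.292],[0,0,0]],
    [[0.021,-0.01,-0.292],[0,0,0]],
    [[0.021,-0.01,-0.292],[0,0,0]],
  ],
)

```text
time_s: 30.68
position: [0.539, 0.0274, 0.0668]
tcp_rot: [[0.112, 0.003, -0.994], [0.994, -0.0, 0.112], [-0.0, -1.0, -0.003]]
force: [-0.4, -0.7, -0.8]
opening: 0.616
```

play_rows(
  commands=[
    [[0,0,0],[0,0,0]],
    [[0,0,0],[0,0,0]],
    [[0,0,0],[0,0,0]],
    [[0,0,0],[0,0,0]],
  ],
  gripper=0.03,
)

```text
time_s: 31.18
position: [0.5383, 0.0275, 0.0663]
tcp_rot: [[0.113, 0.001, -0.994], [0.994, -0.0, 0.113], [-0.0, -1.0, -0.001]]
force: [-0.5, 0.6, 5.6]
opening: 0.457
```

play_rows(
  commands=[
    [[0,0,0.04],[0,0,0]],
    [[0,0,0.09],[0,0,0]],
    [[0,0,0.14],[0,0,0]],
    [[0,-0.02,0.18],[0,0,-0.1]],
    [[0,-0.06,0.19],[0,0,-0.27]],
    [[0,-0.1,0.19],[0,0,-0.44]],
    [[0,-0.15,0.19],[0,0,-0.61]],
    [[0,-0.2,0.19],[0,0,-0.78]],
    [[0.01,-0.25,0.19],[0,0,-0.95]],
    [[0.02,-0.3,0.19],[0,0,-1.12]],
  ],
)

```text
time_s: 32.42
position: [0.5576, -0.2739, 0.2551]
tcp_rot: [[0.945, -0.001, -0.326], [0.326, 0.001, 0.945], [-0.0, -1.0, 0.001]]
force: [0.6, 0.3, 0.0]
opening: 0.457
```

play_rows(
  commands=[
    [[0.005,-0.04,0],[0,0,-0.15]],
    [[0.01,-0.08,0],[0,0,-0.3]],
    [[0.011,-0.11,0],[0,0,-0.447]],
    [[0.011,-0.126,0],[0,0,-0.447]],
    [[0.011,-0.126,0],[0,0,-0.447]],
  ],
)

```text
time_s: 33.05
position: [0.5685, -0.3988, 0.2549]
tcp_rot: [[0.994, -0.001, 0.108], [-0.108, 0.001, 0.994], [-0.001, -1.0, 0.001]]
force: [-0.7, 1.5, -0.6]
opening: 0.457
```

play_rows(
  commands=[
    [[0,0,-0.05],[0,0,0]],
    [[0,0,-0.11],[0,0,0]],
    [[0,0,-0.16],[0,0,0]],
    [[0,0,-0.195],[0,0,0]],
    [[0,0,-0.208],[0,0,0]],
    [[0,0,-0.211],[0,0,0]],
    [[0,0,-0.212],[0,0,0]],
    [[0,0,-0.212],[0,0,0]],
  ],
)

```text
time_s: 34.05
position: [0.5698, -0.3992, 0.0454]
tcp_rot: [[0.994, 0.002, 0.109], [-0.109, -0.002, 0.994], [0.002, -1.0, -0.002]]
force: [-0.2, 0.1, -0.5]
opening: 0.455
```

play_rows(
  commands=[
    [[0,0,0],[0,0,0]],
    [[0,0,0],[0,0,0]],
    [[0,0,0.0],[0,0,0]],
    [[0,0,0.03],[0,0,0]],
    [[0,0,0.08],[0,0,0]],
    [[0,0,0.14],[0,0,0]],
    [[0,0,0.2],[0,0,0]],
    [[0,0.03,0.24],[0,0,0.1]],
    [[0,0.08,0.25],[0,0,0.27]],
    [[0,0.13,0.25],[0,0,0.44]],
  ],
  gripper=0.054,
)

```text
time_s: 35.3
position: [0.5693, -0.2678, 0.2954]
tcp_rot: [[0.944, 0.003, -0.329], [0.329, -0.002, 0.944], [0.002, -1.0, -0.003]]
force: [-0.1, -0.0, -0.5]
opening: 0.622
```

```bash
python3 - <<'E'
from h import *
s=read_state();print(s['position'],s['tcp_rot'][:,0],s['opening'])
for n in('scene','side'):
  print(n);c=snap(n,n+'8');cars(c,((.35,.66),(-.5,-.28)))
E
```

```text
[ 0.5692943  -0.26779865  0.29537583] [0.94424077 0.32924769 0.00230729] 0.6222204450996979
scene
px [161. 341.] n 1060 hsv [ 20. 114. 197.] c [ 512. -392.] sz [161. 278.] ang 83.6 zmax [0.017 0.021]
px [166. 351.] n 871 hsv [ 18. 130. 179.] c [ 571. -396.] sz [116.  49.] ang 83.4 zmax [0.03  0.042]
side
px [321. 160.] n 1222 hsv [ 20. 101. 181.] c [ 510. -393.] sz [173. 272.] ang 84.2 zmax [0.019 0.041]
```

play_rows(
  commands=[
    [[0,0.05,0],[0,0,0.17]],
    [[-0.005,0.1,0],[0,0,0.34]],
    [[-0.01,0.15,0],[0,0,0.51]],
    [[-0.015,0.2,0],[0,0,0.68]],
    [[-0.02,0.25,0],[0,0,0.85]],
    [[-0.023,0.3,0],[0,0,1.0]],
    [[-0.023,0.34,0],[0,0,1.122]],
    [[-0.023,0.367,0],[0,0,1.122]],
    [[-0.023,0.367,0],[0,0,1.122]],
    [[-0.023,0.367,0],[0,0,1.122]],
  ],
)

```text
time_s: 36.65
position: [0.5462, 0.0977, 0.2934]
tcp_rot: [[0.118, -0.0, -0.993], [0.993, -0.001, 0.118], [-0.001, -1.0, -0.0]]
force: [-0.6, -0.2, -0.4]
opening: 0.62
```

play_rows(
  commands=[
    [[0,0.003,-0.05],[0,0,0]],
    [[0,0.003,-0.11],[0,0,0]],
    [[0,0.003,-0.17],[0,0,0]],
    [[0,0.003,-0.21],[0,0,0]],
    [[0,0.003,-0.225],[0,0,0]],
    [[0,0.003,-0.229],[0,0,0]],
    [[0,0.003,-0.229],[0,0,0]],
    [[0,0.003,-0.229],[0,0,0]],
  ],
)

```text
time_s: 37.65
position: [0.5472, 0.1015, 0.0661]
tcp_rot: [[0.118, 0.003, -0.993], [0.993, -0.0, 0.118], [0.0, -1.0, -0.003]]
force: [-0.4, -0.1, 0.1]
opening: 0.617
```

play_rows(
  commands=[
    [[0,0,0],[0,0,0]],
    [[0,0,0],[0,0,0]],
    [[0,0,0],[0,0,0]],
    [[0,0,0],[0,0,0]],
  ],
  gripper=0.03,
)

```text
time_s: 38.15
position: [0.5463, 0.1016, 0.0652]
tcp_rot: [[0.117, 0.001, -0.993], [0.993, -0.0, 0.117], [0.0, -1.0, -0.001]]
force: [0.1, -0.2, 6.2]
opening: 0.459
```

play_rows(
  commands=[
    [[0,0,0.04],[0,0,0]],
    [[0,0,0.1],[0,0,0]],
    [[0,0,0.15],[0,0,0]],
    [[0,-0.03,0.19],[0,0,-0.1]],
    [[-0.01,-0.08,0.19],[0,0,-0.27]],
    [[-0.02,-0.13,0.19],[0,0,-0.44]],
    [[-0.03,-0.18,0.19],[0,0,-0.61]],
    [[-0.04,-0.23,0.19],[0,0,-0.78]],
    [[-0.05,-0.28,0.19],[0,0,-0.95]],
    [[-0.06,-0.33,0.19],[0,0,-1.12]],
  ],
)

```text
time_s: 39.4
position: [0.4852, -0.2298, 0.254]
tcp_rot: [[0.947, -0.001, -0.321], [0.321, 0.001, 0.947], [-0.0, -1.0, 0.001]]
force: [0.9, -0.5, -0.2]
opening: 0.459
```

play_rows(
  commands=[
    [[-0.01,-0.05,0],[0,0,-0.15]],
    [[-0.02,-0.1,0],[0,0,-0.3]],
    [[-0.03,-0.14,0],[0,0,-0.443]],
    [[-0.036,-0.157,0],[0,0,-0.443]],
    [[-0.036,-0.157,0],[0,0,-0.443]],
    [[-0.036,-0.157,0],[0,0,-0.443]],
  ],
)

```text
time_s: 40.15
position: [0.4501, -0.3836, 0.2542]
tcp_rot: [[0.994, -0.001, 0.108], [-0.108, 0.002, 0.994], [-0.001, -1.0, 0.002]]
force: [-0.0, 0.1, -0.6]
opening: 0.458
```

play_rows(
  commands=[
    [[0,-0.001,-0.05],[0,0,0]],
    [[0,-0.001,-0.11],[0,0,0]],
    [[0,-0.001,-0.16],[0,0,0]],
    [[0,-0.001,-0.195],[0,0,0]],
    [[0,-0.001,-0.208],[0,0,0]],
    [[0,-0.001,-0.212],[0,0,0]],
    [[0,-0.001,-0.212],[0,0,0]],
    [[0,-0.001,-0.212],[0,0,0]],
  ],
)

```text
time_s: 41.15
position: [0.4507, -0.3872, 0.0441]
tcp_rot: [[0.994, 0.002, 0.11], [-0.11, -0.002, 0.994], [0.002, -1.0, -0.002]]
force: [0.3, 0.2, -1.0]
opening: 0.455
```

play_rows(
  commands=[
    [[0,0,0],[0,0,0]],
    [[0,0,0],[0,0,0]],
    [[0,0,0.0],[0,0,0]],
    [[0,0,0.03],[0,0,0]],
    [[0,0,0.08],[0,0,0]],
    [[0,0,0.14],[0,0,0]],
    [[0,0,0.2],[0,0,0]],
    [[0.01,0.03,0.25],[0,0,0.1]],
    [[0.03,0.08,0.28],[0,0,0.27]],
    [[0.05,0.13,0.3],[0,0,0.44]],
  ],
  gripper=0.054,
)

```text
time_s: 42.4
position: [0.5005, -0.2557, 0.3447]
tcp_rot: [[0.945, 0.003, -0.328], [0.328, -0.002, 0.945], [0.002, -1.0, -0.002]]
force: [1.1, 0.1, 0.2]
opening: 0.625
```

```bash
python3 - <<'E'
from h import *
s=read_state();print(s['position'],s['tcp_rot'][:,0],s['opening'])
for n in('scene','side'):
  print(n);c=snap(n,n+'9');cars(c,((.35,.66),(-.5,-.28)))
E
```

```text
[ 0.50050756 -0.25565677  0.34466134] [0.94466715 0.32802527 0.00184598] 0.6250744045083007
scene
px [161. 341.] n 1078 hsv [ 20. 114. 196.] c [ 511. -392.] sz [160. 279.] ang 83.6 zmax [0.017 0.022]
px [152. 318.] n 770 hsv [ 18. 130. 175.] c [ 452. -386.] sz [112.  49.] ang 84.6 zmax [0.029 0.042]
px [167. 351.] n 868 hsv [ 18. 130. 179.] c [ 572. -397.] sz [113.  47.] ang 83.6 zmax [0.03  0.042]
side
px [328. 160.] n 1608 hsv [ 20. 103. 184.] c [ 510. -392.] sz [175. 271.] ang 83.7 zmax [0.02  0.042]
```

play_rows(
  commands=[
    [[0.03,0.035,0],[0,0,0.17]],
    [[0.06,0.07,0],[0,0,0.34]],
    [[0.09,0.11,0],[0,0,0.51]],
    [[0.12,0.15,0],[0,0,0.68]],
    [[0.15,0.19,0],[0,0,0.85]],
    [[0.18,0.23,0],[0,0,1.0]],
    [[0.212,0.263,0],[0,0,1.123]],
    [[0.212,0.263,0],[0,0,1.123]],
    [[0.212,0.263,0],[0,0,1.123]],
  ],
  gripper=0.0,
)

```text
time_s: 43.62
position: [0.7114, 0.0057, 0.3415]
tcp_rot: [[0.119, -0.002, -0.993], [0.993, -0.001, 0.119], [-0.001, -1.0, 0.002]]
force: [0.5, 0.5, 0.8]
opening: 0.003
```

play_rows(
  commands=[
    [[0,0,-0.04],[0,0,0]],
    [[0,0,-0.08],[0,0,0]],
    [[0,0,-0.107],[0,0,0]],
    [[0,0,-0.107],[0,0,0]],
    [[0,0,-0.107],[0,0,0]],
  ],
)

```text
time_s: 44.25
position: [0.7125, 0.0053, 0.2371]
tcp_rot: [[0.119, 0.002, -0.993], [0.993, -0.001, 0.119], [-0.0, -1.0, -0.002]]
force: [0.9, -0.5, 0.7]
opening: 0.006
```

Same closing path as before.

play_rows(
  commands=[
    [[-0.025,0.004,0.003],[0,0,0]],
    [[-0.05,0.007,0.003],[0,0,0]],
    [[-0.07,0.01,0.003],[0,0,0]],
    [[-0.086,0.012,0.004],[0,0,0]],
    [[-0.108,0.014,0.006],[0,0,0]],
    [[-0.132,0.017,0.005],[0,0,0]],
  ],
)

```text
time_s: 45.0
position: [0.5835, 0.0225, 0.2438]
tcp_rot: [[0.118, 0.012, -0.993], [0.993, -0.002, 0.118], [-0.001, -1.0, -0.012]]
force: [3.8, -0.5, -0.3]
opening: 0.008
```

play_rows(
  commands=[
    [[-0.025,0.003,-0.004],[0,0,0]],
    [[-0.051,0.006,-0.011],[0,0,0]],
    [[-0.075,0.009,-0.025],[0,0,0]],
    [[-0.095,0.012,-0.045],[0,0,0]],
    [[-0.111,0.013,-0.068],[0,0,0]],
    [[-0.121,0.015,-0.096],[0,0,0]],
    [[-0.124,0.015,-0.112],[0,0,0]],
    [[-0.124,0.015,-0.116],[0,0,0]],
    [[-0.124,0.015,-0.116],[0,0,0]],
  ],
)

```text
time_s: 46.12
position: [0.4574, 0.0381, 0.1256]
tcp_rot: [[0.118, 0.003, -0.993], [0.993, -0.001, 0.118], [-0.0, -1.0, -0.003]]
force: [0.6, -0.2, 2.4]
opening: 0.004
```

play_rows(
  commands=[
    [[0,0,-0.005],[0,0,0]],
    [[0,0,-0.009],[0,0,0]],
    [[0,0,-0.013],[0,0,0]],
    [[0,0,-0.016],[0,0,0]],
    [[0,0,-0.016],[0,0,0]],
  ],
)

```text
time_s: 46.75
position: [0.4567, 0.0384, 0.1093]
tcp_rot: [[0.117, 0.002, -0.993], [0.993, -0.0, 0.117], [-0.0, -1.0, -0.002]]
force: [-0.1, -1.2, 14.1]
opening: 0.008
```

play_rows(
  commands=[
    [[0,0,0.006],[0,0,0]],
    [[0,0,0.015],[0,0,0]],
    [[0,0,0.05],[0,0,0]],
    [[0,0,0.11],[0,0,0]],
    [[0,-0.06,0.15],[0,0,0]],
    [[0,-0.12,0.2],[0,0,0]],
    [[0,-0.18,0.2],[0,0,0]],
    [[0,-0.2,0.2],[0,0,0]],
    [[0,-0.2,0.2],[0,0,0]],
    [[0,-0.2,0.2],[0,0,0]],
  ],
)

```text
time_s: 48.0
position: [0.455, -0.1604, 0.3079]
tcp_rot: [[0.118, -0.002, -0.993], [0.993, 0.002, 0.118], [0.002, -1.0, 0.002]]
force: [-0.5, -0.1, -0.1]
opening: 0.005
```

```bash
python3 - <<'E'
from h import *
for n in('scene','side'): print(n);c=snap(n,n+'10');cover(c);cars(c,((.25,.85),(-.5,-.28)));cars(c,((.25,.85),(.18,.6)))
a=cv2.imread('pics/scene10.png')[170:410,80:460];b=cv2.imread('pics/side10.png')[100:480,160:480]
cv2.imwrite('pics/m10.png',np.hstack([cv2.resize(a,(480,400),interpolation=2),cv2.resize(b,(320,400),interpolation=2)]))
E
```

```text
scene
front frame x-.09 213 [0.091 0.093 0.096]
mid 443 [0.09  0.092 0.094]
back 598 [0.067 0.09  0.094]
valve z [0.5737 0.6096]
px [161. 341.] n 1061 hsv [ 20. 115. 190.] c [ 512. -392.] sz [161. 282.] ang 83.5 zmax [0.017 0.021]
px [152. 317.] n 768 hsv [ 18. 131. 169.] c [ 452. -385.] sz [112.  49.] ang 83.7 zmax [0.03  0.042]
px [166. 351.] n 861 hsv [ 18. 131. 172.] c [ 571. -398.] sz [112.  50.] ang 83.5 zmax [0.03  0.043]
px [253. 399.] n 75 hsv [ 14. 252. 197.] c [ 799. -287.] sz [20. 29.] ang 34.7 zmax [0.016 0.02 ]
px [380. 182.] n 360 hsv [144. 151. 127.] c [295. 458.] sz [111.  55.] ang 46.1 zmax [0.025 0.037]
px [339. 198.] n 283 hsv [ 60. 166. 143.] c [285. 306.] sz [ 41. 119.] ang 43.2 zmax [0.028 0.037]
px [445. 224.] n 611 hsv [ 14. 151. 171.] c [571. 489.] sz [ 69. 112.] ang 83.5 zmax [0.032 0.038]
px [417. 282.] n 557 hsv [ 20. 133. 127.] c [736. 236.] sz [57. 42.] ang 35.3 zmax [0.061 0.097]
side
front frame x-.09 447 [0.092 0.094 0.095]
mid 778 [0.091 0.092 0.094]
back 374 [0.091 0.093 0.094]
valve z [0.0951 0.0989]
px [328. 160.] n 1592 hsv [ 20. 104. 179.] c [ 510. -392.] sz [177. 273.] ang 84.0 zmax [0.02  0.042]
px [206. 321.] n 897 hsv [ 25.  99. 124.] c [721. 256.] sz [56. 41.] ang 26.2 zmax [0.062 0.098]
px [425. 360.] n 1047 hsv [ 65. 158. 148.] c [280. 307.] sz [ 45. 113.] ang 42.2 zmax [0.029 0.037]
px [426. 434.] n 1381 hsv [141. 144. 153.] c [288. 461.] sz [113.  41.] ang 47.7 zmax [0.028 0.037]
px [267. 438.] n 2190 hsv [ 15. 125. 191.] c [569. 491.] sz [ 63. 100.] ang 83.8 zmax [0.034 0.037]
```

View pics/m10.png

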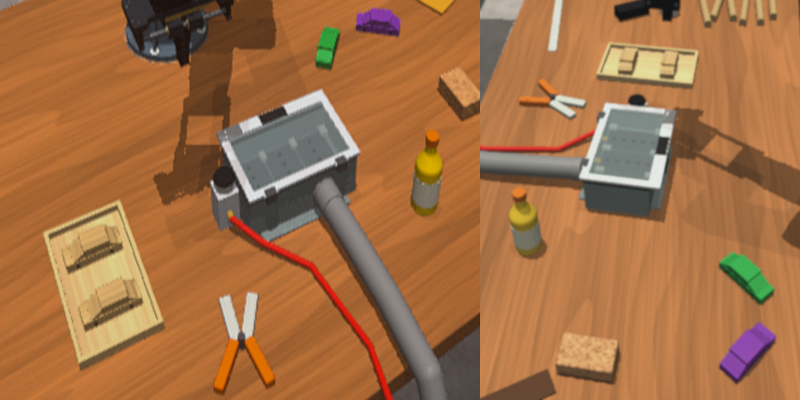

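```bash
python3 -c "
from rig import *
print(hand_in())"
```

```text
the job is handed in; nothing more can be done
None
```

I found two pale car bodies on the bench and no third in any view. Both have been blown off and now stand in the plywood tray. I handed the job in at about 48 s of the 210 s allowed.

- **Blow-off:** I laid the bodies flat in the middle and left-hand bays and latched the cover. I held the palm valve on its stop for about 3 s, at about 22 N. Then I let it up, opened the cover, moved both bodies to the tray and latched the cover again.
- **Bodies:** In the final images they stand right way up in the tray, with their tops at about 0.042 m. They are at about (0.45, -0.385) and (0.57, -0.398).
- **Box:** It is empty, with the cover flat at 0.091 m, which is its shut height. The cover stayed down after release. The valve is back up.
- **Leave-alone items:** The glue bottle, sanding block, green car and purple car measured within a few mm of where they were at the start. I checked the spring clamp only by eye, and it looked unmoved.
- **Robot:** It is clear of everything.

No final check failed. My early corner readings of the box differed by 5 to 10 mm between the scene and side cameras. I settled it with a wrist view, which agreed with the box's stated width to about 1 mm.

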